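Swap a chipped turtle-box shell and offer up the sound one

ROBOT

A 7-joint arm with a two-finger parallel gripper is mounted at the origin on the work surface. World frame = base frame: x ahead of the robot, y to its left, z up, the work surface at z = 0. Lengths are in m, angles in rad, forces in N, time in s.
With the tool pointing down it reaches from about 0.425 to 0.875 m from the base axis. Payload 4.7 kg.
Tool frame: the origin (TCP) lies midway between the tips of the shut fingers; the grasp point (between the pads) lies 19 mm behind it (ctrl.grip_point_offset is the distance from the TCP to the grasp point, in m); z points along the fingers, y is the line along which they close (so a half turn about z gives the same grasp; the last joint's range is limited). The gripper opens to 87 mm and grips with 3 to 60 N. Pads are 19 mm wide; open, the fingers measure 117 mm over their backs; the gripper's body (75 mm by 190 mm) begins 51 mm behind the grasp point.
Start: joints at [1.341, 0.321, -0.07, 1.45, 0.023, 1.371, -0.057], TCP at [0.157, -0.631, 0.223] pointing down, gripper open.
Joint ranges: [-2.86, 2.86], [-0.3, 2.09], [-1.38, 1.24], [0.06, 2.45], [-1.56, 4.7], [0.09, 2.05], [-2.69, 2.69]. Speed limits (rad/s): [2.57, 2.57, 3.14, 3.14, 3.14, 3.14, 3.14].

INTERFACE

Orientations are given as a rotation vector (axis times angle).
In Python, from bench import ctrl gives the robot as it stands.
- The arm moves only by the tool move_arm, never from a script. Its argument "increments" is text: rows parted by semicolons, each of 7 numbers parted by spaces: the shift along the world's x, y, z in mm, then the turn, a rotation vector about the world's x, y, z in degrees, then the closure in counts, from 0 (fully open) to 255 (shut). A call has exactly 8 rows; each row shifts and turns the commanded pose from where the row before left it; what a row does not reach is not made up. A row lasts 1/12 s, in which the tool goes at most 41.7 mm and 7.16 degrees, less where a joint would pass 70% of its speed; a pose out of reach is approached as far as the arm can. A call with a gripper value outside its range is refused whole. The fingers move at their own pace and stop on an object; "grip_force" is the grip in N (left out, the last holds). Time passes only in rows, so rows that do not move let the fingers close, or fill a call up. It gives the time, the measured TCP pose, the force, the opening and the grip force at its end, in the units of the state.
- ctrl.get_state(): the state, without advancing time (a new reading comes with each control period).
- ctrl.get_image(name): name is "scene" or "top" or "wrist"; returns a dict with "frame" (420x560x3 uint8, red, green, blue), "depth" (420x560 float32, m along the optical axis (not along the pixel's ray), 0 where there is no reading), "fx", "fy", "cx", "cy" (pixels), "position" and "orientation" of the camera in the world. Camera axes: x right, y down, z forward; pixel columns grow to the right and rows downward; lengths in m; the calibration is good to about 2 mm. The wrist camera is an equidistant fisheye: a pixel r from the principal point sees the ray r / f radians off the axis. A picture is of the moment at which its call begins.
- ctrl.close_job(): hands the job in; it is judged then, once.
Trained networks look in a picture, given as the dict that the camera call returned (one of the last four; its "shot" number tells which), for a name from the list of things; names that differ only in an ending like _2 or _b are one class to them, and where a whole thing is asked for, a point or a joint stands for the part that bears it (a point fixed in the world has none). Each returns a list of dicts, best first, with "score" (0 to 1); they miss things now and then, are a little off and sometimes report something else, mostly with a low value. They report only what shows in the picture. A call takes as long as a camera call. They do not tell look-alikes from the thing itself.
- ctrl.find_in(target, picture): "centre" ([x, y, z] in m, in world coordinates, good to about 4 mm: the middle of the surface that is visible of it).
- ctrl.silhouettes(target, picture): "region" (420x560 bool, what is visible of it).
The state is a dict: "time": time; "joint_positions": joint angles; "qd": joint speeds; "joint_torque": joint torques, N m; "position": TCP position; "tool_rot": TCP orientation; "ft_force": force on the tool from outside, world axes, zero at the start; "torque": the same for the moment, N m; "grip_width": opening from 0.0 (shut) to 1.0 (fully open); "grip_force": force on a finger pad.
Only numpy, scipy, OpenCV 4.12 (cv2) and the standard library are available. Lean on these libraries where they do the work, as an engineer would, in place of code of your own. Each camera call takes 0.05 s, during which the arm holds its last target. There are 200 camera calls.

TASK

Take the chipped shell off the turtle box and drop it into the reject crate. Then lift the whole shell by its fin, carry it across above the vases and crate, and finish while still holding it, level and still, about one centimetre above the turtle's open rim, centred and lined up lengthwise with the turtle (either way round), so that I can compare the two before anything is set down. The whole shell must not touch the turtle, and the turtle, the vases and the little turtle figure must stay where they are.

Things in the scene. Friction and masses are not known exactly. Their poses are not given: they have to be found in the camera images.
- turtle: hollow ceramic turtle box, open on top, loose, 0.9 kg, on the robot's left or right. Origin under its middle on the table, +x to its head (head ends 115 mm from the origin, tail 89 mm). Body 132 mm (x) by 108 mm (y), two half-rounds of 54 mm radius, centres 24 mm apart; wall 8 mm. Must stay where it is.
- turtle_mouth (a point): centre of the turtle box's open mouth, at the height of its flat rim (55 mm above the table); axes as the turtle: +x to its head, z up.
- chipped_shell: the chipped shell (lid), about 0.24 kg; origin at the middle of its flat underside, z up. On top, along x, stands an upright grip fin 56 mm long (x), 16 mm thick (y), from 26 to 60 mm above the flat underside; pinch it across its thickness with the fingertips above the dome (26 mm high at its top). 
- chipped_shell_center (a point): middle of the chipped shell, half-way up (30 mm above its underside), under the fin's centre. At the start it lies on the turtle's rim, over its mouth. White ceramic dome with one end broken off: it reaches 66 mm to -x but only 42 mm to +x, 108 mm wide (y).
- whole_shell: the whole shell (lid), about 0.26 kg; origin at the middle of its flat underside, z up. On top, along x, stands an upright grip fin 56 mm long (x), 16 mm thick (y), from 26 to 60 mm above the flat underside; pinch it across its thickness with the fingertips above the dome (26 mm high at its top). 
- whole_shell_center (a point): middle of the whole shell, half-way up (30 mm above its underside), under the fin's centre. It stands on the table on the side opposite to the turtle box. White ceramic dome with the outline of the turtle's rim, 132 mm long (x) by 108 mm wide (y), the same both ways round.
- crate: slatted wooden reject crate, fixed, open on top, 170 mm (x) by 200 mm (y) outside, 85 mm tall, walls and floor 8 mm thick; origin under its middle on the table, z up. It stands in the middle, beyond the vases.
- vase_a: glazed vase, a finished piece standing loose in a row of three between the robot and the crate; origin at the centre of its foot, z up. Leave it standing where it is. 125 mm tall, 66 mm across, narrow neck.
- vase_b: glazed vase, a finished piece standing loose in a row of three between the robot and the crate; origin at the centre of its foot, z up. Leave it standing where it is. 110 mm tall, 70 mm across.
- vase_c: glazed vase, a finished piece standing loose in a row of three between the robot and the crate; origin at the centre of its foot, z up. Leave it standing where it is. 95 mm tall, 72 mm across, wide neck.
- figure: small solid turtle figure, 92 mm long, 41 mm tall, standing loose at the far side of the table; origin on the table under its shell. Leave it alone.
Mind the look-alikes: they are no part of the job. What is shaped like the whole_shell but red or turquoise is not meant.

How it is judged:
On the way, in this order (a step that is already met when the one before it is completed fails the run):
1. the chipped shell lies released and at rest in the crate (x of chipped_shell_center in the frame of crate between -0.077 and 0.077 m and y of chipped_shell_center in the frame of crate between -0.092 and 0.092 m and z of chipped_shell_center in the frame of crate below 0.085 m and contact force between chipped_shell and the fingers below 0.05 N and linear speed of chipped_shell below 0.03 m/s), for 0.2 s.
2. the whole shell crosses the middle of the table (within 6 cm of the robot's centre line), its middle at least 12 cm up (world y of whole_shell_center between -0.06 and 0.06 m and height (world z) of whole_shell_center above 0.12 m), for 0.04 s.
At the end, for the whole second after the job is handed in: Whole shell held in the fingers, at rest, underside 3 to 22 mm above the rim, centred within 9 mm, lengthwise within 8 deg of the turtle (either way round), level within 5.7 deg, not touching it; chipped shell released at rest in the crate, its middle below the top edge (all of step 1 and z of whole_shell_center in the frame of turtle_mouth between 0.033 and 0.052 m and horizontal distance between whole_shell_center and turtle_mouth below 0.009 m and angle between the x axis of whole_shell_center and the x axis of turtle_mouth, either way round below 0.14 rad and angle between the z axis of whole_shell_center and the z axis of turtle_mouth, either way round below 0.1 rad and contact force between whole_shell and turtle below 0.05 N and contact force between whole_shell and the fingers above 1 N and linear speed of whole_shell below 0.02 m/s); the arm keeps its last pose, push and grip.
It fails at once if the whole shell touches the turtle box (contact force between whole_shell and turtle above 0.5 N).
It fails at once if the turtle box is shifted by more than 15 mm or tipped (distance of turtle from where it was at the start of the episode above 0.015 m or angle between turtle's own z axis and vertical above 0.2 rad).
It fails at once if a vase is shifted by more than 15 mm or tipped (distance of any of vase_a, vase_b, vase_c from where it was at the start of the episode above 0.015 m or angle between any of vase_a, vase_b, vase_c's own z axis and vertical above 0.2 rad).
It fails at once if the turtle figure is shifted by more than 15 mm or tipped (distance of figure from where it was at the start of the episode above 0.015 m or angle between figure's own z axis and vertical above 0.2 rad).
It also fails if it takes over 69 s, if anything falls off the work surface, if the arm or the gripper's body presses on something with over 40 N, if the wrist force passes 120 N, or if a joint passes its speed limit or range.

## Working session

There is one attempt and no reset: what is moved stays moved. The work goes in short steps, Python scripts to look and compute and a tool call to move; the robot and the scene stay as the last step left them, time stands still between calls to the robot, and variables do not carry over. Pictures are saved under pics/ and viewed, at most 10 in all, crops included, and the job is handed in when it is done.

Besides the shell and the picture viewer there is one more tool, called after ">>>" as name(argument=value, ...) on one line, values as JSON. move_arm: Moves the arm, as the interface text tells. Its arguments: {"type":"object","properties":{"increments":{"type":"string"},"grip_force":{"type":"number"}},"required":["increments"]}

```bash
mkdir -p pics; cat > h.py <<'E'
import numpy as np, cv2
from scipy.spatial.transform import Rotation as R
from bench import ctrl
def rot(o):
    o=np.array(o,float)
    return o if o.shape==(3,3) else (R.from_rotvec(o).as_matrix() if o.size==3 else R.from_quat(o).as_matrix())
def cloud(p):
    d=p["depth"]; v,u=np.indices(d.shape)
    c=np.stack([(u-p["cx"])/p["fx"]*d,(v-p["cy"])/p["fy"]*d,d],-1)
    w=c@rot(p["orientation"]).T+np.array(p["position"]); w[d==0]=np.nan
    return w
def save(n,img): cv2.imwrite("pics/"+n,np.ascontiguousarray(img[...,::-1]))
E
python3 - <<'E'
from h import *
s=ctrl.get_state();print({k:np.round(v,3).tolist() for k,v in s.items()})
t=ctrl.get_image("top");print(t["position"],t["orientation"],t["fx"])
c=ctrl.get_image("scene");print(c["position"],c["orientation"])
save("top.png",t["frame"]);save("scene.png",c["frame"])
w=cloud(t);
for n in ["turtle","chipped_shell","whole_shell","crate","vase_a","figure"]:
    for r in ctrl.find_in(n,t): print(n,np.round(r["centre"],3),round(r["score"],2))
E
```

```text
{'time': 0.0, 'joint_positions': [1.341, 0.322, -0.07, 1.452, 0.023, 1.371, -0.057], 'qd': [0.0, 0.0, 0.001, 0.001, 0.001, -0.001, 0.001], 'joint_torque': [0.001, -49.129, -0.403, -31.253, -0.064, 0.044, 0.0], 'position': [0.157, -0.63, 0.221], 'tool_rot': [-3.116, -0.382, 0.001], 'ft_force': [0.738, -0.219, -0.447], 'torque': [0.01, -0.016, -0.007], 'grip_force': 0.0, 'grip_width': 1.002}
[0.33631806 0.01497068 1.33411038] [-2.1760761   2.13926031 -0.17725831] 517.2933899123426
[1.04626314 0.44048946 0.84727329] [-1.09251605 -2.43969128  0.93077261]
turtle [0.51  0.269 0.039] 0.61
chipped_shell [0.454 0.269 0.072] 0.85
whole_shell [ 0.279 -0.33   0.025] 0.77
whole_shell [ 0.631 -0.315  0.023] 0.66
vase_a [0.38  0.002 0.067] 0.97
vase_a [ 0.398 -0.096  0.076] 0.79
vase_a [0.37  0.099 0.098] 0.57
figure [0.378 0.004 0.066] 0.7
figure [0.742 0.257 0.028] 0.63
```

View pics/top.png

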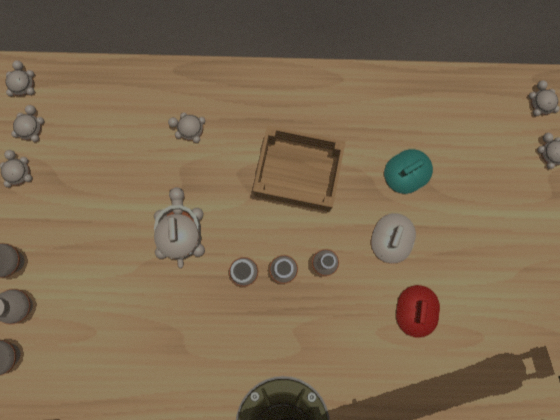

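View pics/scene.png

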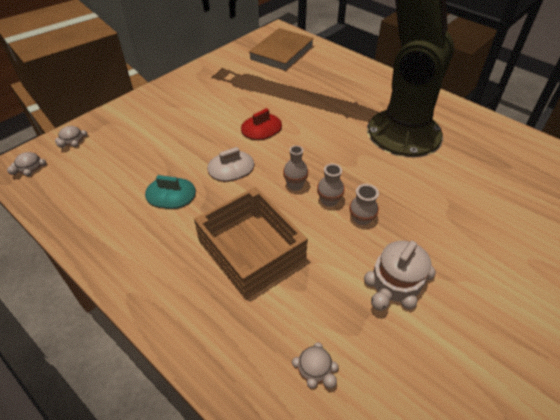

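The top view shows three shells of the right shape: white (394,238), turquoise (409,171) and red (418,311). I choose the white one. The turtle carrying the chipped shell is at (177,232) with its head towards the top of the picture. The crate is at (298,172), the vases at (243,271), (284,268) and (326,262), and the figure at (188,126).

```bash
python3 - <<'E'
from h import *
t=ctrl.get_image("top"); w=cloud(t)
def fin(u0,u1,v0,v1,z0,z1,n):
    q=w[v0:v1,u0:u1].reshape(-1,3); q=q[(q[:,2]>z0)&(q[:,2]<z1)]
    (c,s,a)=cv2.minAreaRect((q[:,:2]*1000).astype(np.float32))
    print(n,len(q),"rect",np.round(c),np.round(s),round(a,1),"mean",np.round(q.mean(0)*1000), "zmax",q[:,2].max())
    m=q[:,:2]-q[:,:2].mean(0);e,V=np.linalg.eigh(m.T@m);print("  axis deg",np.degrees(np.arctan2(V[1,1],V[0,1])))
fin(150,205,205,260,.103,.2,"chipfin")
fin(150,205,205,260,.066,.2,"chip all")
fin(370,418,212,264,.048,.2,"wholefin")
fin(370,418,212,264,.006,.2,"whole all")
fin(245,350,125,215,.07,.1,"crate")
fin(150,210,180,270,.008,.2,"turtle")
for i,(u,v) in enumerate([(243,271),(284,268),(326,262)]): fin(u-20,u+20,v-25,v+25,.03,.2,"vase")
f=t["frame"]
a=cv2.resize(f[180:275,140:220],None,fx=4,fy=4,interpolation=3);b=cv2.resize(f[195:290,360:440],None,fx=4,fy=4,interpolation=3)
save("crop.png",np.hstack([a,b]))
E
```

```text
chipfin 175 rect [469. 271.] [55. 17.] 4.7 mean [469. 270. 113.] zmax 0.12061701010903536
  axis deg -174.63376122495256
chip all 1365 rect [456. 270.] [103. 103.] 77.0 mean [456. 267.  81.] zmax 0.12061701010903536
  axis deg 136.96420735986527
wholefin 154 rect [ 466. -278.] [16. 56.] 70.5 mean [ 465. -277.   59.] zmax 0.06702388964420969
  axis deg 159.69538844444236
whole all 1739 rect [ 468. -277.] [133. 117.] 0.4 mean [ 464. -275.   24.] zmax 0.06702388964420969
  axis deg 162.673147659834
crate 1341 rect [634. -30.] [200. 172.] 79.4 mean [634. -30.  84.] zmax 0.09524507254894954
  axis deg 80.1504735535968
turtle 2636 rect [481. 271.] [203. 142.] 0.0 mean [471. 266.  62.] zmax 0.12061701010903536
  axis deg -172.9697739167528
vase 677 rect [373. 104.] [72. 70.] 1.0 mean [371. 101.  77.] zmax 0.10214601733311657
  axis deg 160.13821075804992
vase 645 rect [380.   4.] [68. 70.] 46.0 mean [379.   5.  82.] zmax 0.11713833158163411
  axis deg 91.9103125071299
vase 576 rect [398. -99.] [65. 65.] 47.6 mean [396. -96.  87.] zmax 0.13435140274208623
  axis deg -153.26001767928065
```

View pics/crop.png

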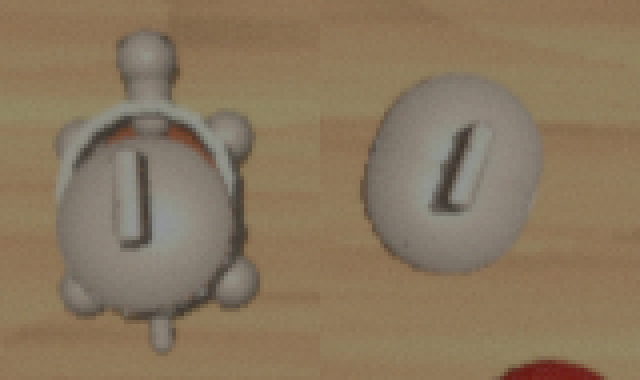

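The crop shows the chipped shell's fin, with the broken end towards the head and the red interior visible, and the intact white shell on the right. I'm setting out to the chipped shell by an arc beyond the vases.

>>> move_arm(increments="33 24 6 0 0 0 0;33 24 6 0 0 0 0;33 24 6 0 0 0 0;33 24 6 0 0 0 0;33 24 6 0 0 0 0;33 24 6 0 0 0 0;33 24 0 0 0 0 0;33 24 0 0 0 0 0")

```text
time: 1.12
position: [0.4224, -0.4377, 0.2596]
tool_rot: [3.117, 0.381, 0.001]
ft_force: [0.7, -0.1, -0.4]
grip_width: 1.005
grip_force: 0.0
```

>>> move_arm(increments="15 38 0 0 0 0 0;15 38 0 0 0 0 0;15 38 0 0 0 0 0;15 38 0 0 0 0 0;15 38 0 0 0 0 0;15 38 0 0 0 0 0;15 38 0 0 0 0 0;15 38 0 0 0 0 0")

```text
time: 1.78
position: [0.5413, -0.1329, 0.259]
tool_rot: [3.117, 0.382, 0.001]
ft_force: [0.7, -0.7, -0.1]
grip_width: 0.993
grip_force: 0.0
```

>>> move_arm(increments="-8 40 0 0 0 0 0;-8 40 0 0 0 0 0;-8 40 0 0 0 0 0;-8 40 0 0 0 0 0;-8 40 0 0 0 0 0;-8 40 0 0 0 0 0;-8 40 0 0 0 -4.5 0;-8 40 0 0 0 -4.5 0")

```text
time: 2.45
position: [0.4762, 0.187, 0.259]
tool_rot: [3.138, 0.13, 0.002]
ft_force: [0.4, -0.1, -0.5]
grip_width: 0.999
grip_force: 0.0
```

```bash
python3 - <<'E'
from h import *
s=ctrl.get_state();print(s["time"],np.round(s["position"],4),np.round(s["joint_positions"],2))
M=rot(s["tool_rot"]);print("tool y deg",np.degrees(np.arctan2(M[1,1],M[0,1])),"z",M[:,2])
E
```

```text
2.45 [0.4762 0.187  0.259 ] [ 0.33  0.05 -0.77  1.71  0.03  1.4  -1.94]
tool y deg -85.25759183952268 z [ 1.30452145e-03 -6.42982204e-04 -9.99998942e-01]
```

>>> move_arm(increments="-4 30 0 0 0 0 0;-3 30 0 0 0 0 0;0 24 -20 0 0 0 0;0 0 -35 0 0 0 0;0 0 -35 0 0 0 0;0 0 -20 0 0 0 0;0 0 -10 0 0 0 0;0 0 0 0 0 0 0")

```text
time: 3.12
position: [0.4686, 0.2683, 0.1365]
tool_rot: [3.137, 0.136, -0.006]
ft_force: [0.1, 0.1, 0.5]
grip_width: 0.998
grip_force: 0.0
```

```bash
python3 - <<'E'
from h import *
s=ctrl.get_state();print(s["time"],np.round(s["position"],4))
p=ctrl.get_image("wrist");save("w1.png",p["frame"])
t=ctrl.get_image("top");w=cloud(t)
for r in ctrl.find_in("chipped_shell",p)[:2]: print(r["centre"],r["score"])
E
```

```text
3.1167 [0.4686 0.2683 0.1365]
[0.4757, 0.2702, 0.0798] 0.71
```

View pics/w1.png

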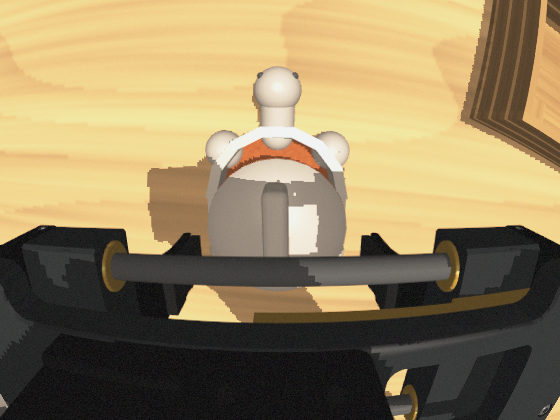

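The fin, at column 275, is centred between the fingers and parallel to the pads. I'll lower and grip.

>>> move_arm(increments="0 1 -20 0 0 0 0;0 0 -18 0 0 0 0;0 0 -11 0 0 0 0;0 0 0 0 0 0 0;0 0 0 0 0 0 150;0 0 0 0 0 0 255;0 0 0 0 0 0 255;0 0 0 0 0 0 255", grip_force=30)

```text
time: 3.93
position: [0.4706, 0.2706, 0.0907]
tool_rot: [-3.138, -0.136, -0.003]
ft_force: [-0.5, -0.3, 0.1]
grip_width: 0.779
grip_force: 0.0
```

>>> move_arm(increments="0 0 0 0 0 0 255;0 0 0 0 0 0 255;0 0 0 0 0 0 255;0 0 10 0 0 0 255;0 0 15 0 0 0 255;0 0 30 0 0 0 255;0 0 35 0 0 0 255;0 0 35 0 0 0 255")

```text
time: 4.6
position: [0.4693, 0.2702, 0.2163]
tool_rot: [3.139, 0.137, -0.001]
ft_force: [1.4, -0.4, 0.2]
grip_width: 0.173
grip_force: 0.0
```

```bash
python3 - <<'E'
from h import *
s=ctrl.get_state();print({k:np.round(s[k],3) for k in("time","position","ft_force","grip_width","grip_force")})
t=ctrl.get_image("top");w=cloud(t);save("t2.png",cv2.resize(t["frame"][170:280,120:240],None,fx=4,fy=4))
s=ctrl.get_state();print({k:np.round(s[k],3) for k in("time","ft_force","grip_width","grip_force")})
E
```

```text
{'time': np.float64(4.6), 'position': array([0.469, 0.27 , 0.216]), 'ft_force': array([ 1.409, -0.385,  0.219]), 'grip_width': np.float64(0.173), 'grip_force': np.float64(0.0)}
{'time': np.float64(4.65), 'ft_force': array([2.934, 2.974, 4.913]), 'grip_width': np.float64(0.128), 'grip_force': np.float64(0.0)}
```

View pics/t2.png

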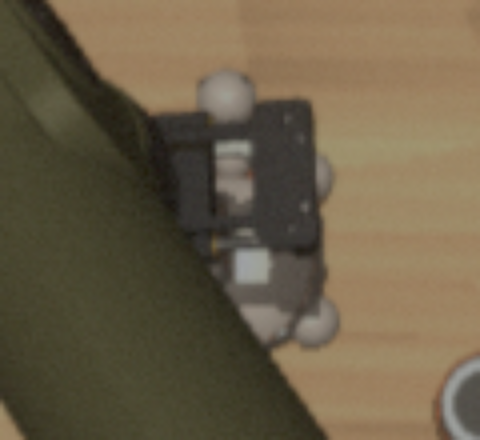

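The picture shows the shell still on the turtle. The fingers close slowly, about 1 s, so I lifted too early. I'll reopen and repeat with a wait.

>>> move_arm(increments="0 0 0 0 0 0 0;0 0 0 0 0 0 0;0 0 0 0 0 0 0;0 0 0 0 0 0 0;0 0 0 0 0 0 0;0 0 0 0 0 0 0;0 0 0 0 0 0 0;0 0 0 0 0 0 0")

```text
time: 5.32
position: [0.4697, 0.2702, 0.2142]
tool_rot: [3.139, 0.136, -0.001]
ft_force: [-0.2, -0.2, -1.4]
grip_width: 0.65
grip_force: 0.0
```

>>> move_arm(increments="0 0 -35 0 0 0 0;0 0 -35 0 0 0 0;0 0 -30 0 0 0 0;0 0 -18 0 0 0 0;0 0 -10 0 0 0 0;0 0 0 0 0 0 0;0 0 0 0 0 0 255;0 0 0 0 0 0 255")

```text
time: 5.98
position: [0.4709, 0.271, 0.0881]
tool_rot: [-3.138, -0.136, -0.004]
ft_force: [0.4, -0.7, 0.7]
grip_width: 0.918
grip_force: 0.0
```

>>> move_arm(increments="0 0 0 0 0 0 255;0 0 0 0 0 0 255;0 0 0 0 0 0 255;0 0 0 0 0 0 255;0 0 0 0 0 0 255;0 0 0 0 0 0 255;0 0 0 0 0 0 255;0 0 0 0 0 0 255")

```text
time: 6.65
position: [0.4699, 0.2702, 0.0866]
tool_rot: [3.139, 0.136, -0.0]
ft_force: [0.1, -0.2, 0.1]
grip_width: 0.323
grip_force: 0.0
```

>>> move_arm(increments="0 0 0 0 0 0 255;0 0 0 0 0 0 255;0 0 0 0 0 0 255;0 0 0 0 0 0 255;0 0 0 0 0 0 255;0 0 0 0 0 0 255;0 0 0 0 0 0 255;0 0 0 0 0 0 255")

```text
time: 7.32
position: [0.4699, 0.2703, 0.0866]
tool_rot: [-3.139, -0.136, 0.0]
ft_force: [-0.4, 0.8, -0.7]
grip_width: 0.181
grip_force: 30.0
```

Gripped, 30 N at the expected 16 mm width. I'll lift and carry to the crate, turning −15° on the way.

>>> move_arm(increments="0 0 10 0 0 0 255;0 0 25 0 0 0 255;0 0 35 0 0 0 255;0 0 35 0 0 0 255;10 -20 5 0 0 0 255;16 -29 0 0 0 -3 255;16 -29 0 0 0 -3 255;16 -29 0 0 0 -3 255")

```text
time: 7.98
position: [0.5282, 0.1618, 0.1975]
tool_rot: [3.139, -0.113, 0.001]
ft_force: [-0.1, -0.3, -2.6]
grip_width: 0.181
grip_force: 30.0
```

>>> move_arm(increments="16 -29 0 0 0 -3 255;16 -29 0 0 0 -3 255;16 -29 0 0 0 0 255;16 -29 0 0 0 0 255;16 -29 0 0 0 0 255;16 -29 0 0 0 0 255;16 -29 0 0 0 0 255;6 -12 0 0 0 0 255")

```text
time: 8.65
position: [0.647, -0.0588, 0.1962]
tool_rot: [3.125, -0.285, -0.0]
ft_force: [0.5, -1.7, -2.7]
grip_width: 0.183
grip_force: 30.0
```

```bash
python3 - <<'E'
from h import *
s=ctrl.get_state();print({k:np.round(s[k],3) for k in("time","position","ft_force","grip_width","grip_force")})
M=rot(s["tool_rot"]);print("tool y deg",np.degrees(np.arctan2(M[1,1],M[0,1])))
t=ctrl.get_image("top");w=cloud(t);np.save("turtle_open.npy",w)
# rim of the open turtle
q=w[175:280,140:225].reshape(-1,3);q=q[(q[:,2]>.045)&(q[:,2]<.075)]
print("rim",len(q),cv2.minAreaRect((q[:,:2]*1000).astype(np.float32)))
save("t3.png",np.hstack([cv2.resize(t["frame"][170:275,140:220],None,fx=4,fy=4,interpolation=3),cv2.resize(t["frame"][120:225,250:350],None,fx=4,fy=4,interpolation=3)]))
E
```

```text
{'time': np.float64(8.65), 'position': array([ 0.647, -0.059,  0.196]), 'ft_force': array([ 0.48 , -1.733, -2.688]), 'grip_width': np.float64(0.183), 'grip_force': np.float64(29.997)}
tool y deg -100.40860896289895
rim 726 ((490.90093994140625, 272.22247314453125), (177.03341674804688, 110.60713195800781), 3.166710615158081)
```

View pics/t3.png

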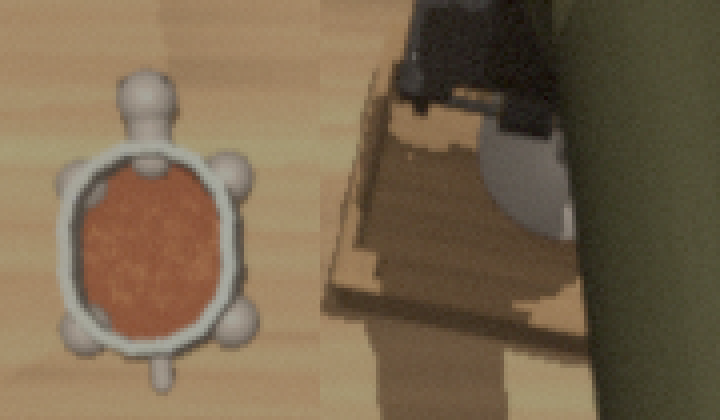

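The turtle is open and its rim clear. I overshot y by 27 mm; I'll correct, lower into the crate and release.

>>> move_arm(increments="0 13 0 0 0 0 255;0 14 -10 0 0 0 255;0 0 -30 0 0 0 255;0 0 -35 0 0 0 255;0 0 -35 0 0 0 255;0 0 -25 0 0 0 255;0 0 -12 0 0 0 255;0 0 -4 0 0 0 255")

```text
time: 9.37
position: [0.6436, -0.0235, 0.0432]
tool_rot: [-3.129, 0.272, 0.008]
ft_force: [-0.6, 0.7, -1.8]
grip_width: 0.181
grip_force: 30.0
```

>>> move_arm(increments="0 0 0 0 0 0 255;0 0 0 0 0 0 150;0 0 0 0 0 0 0;0 0 0 0 0 0 0;0 0 0 0 0 0 0;0 0 0 0 0 0 0;0 0 0 0 0 0 0;0 0 0 0 0 0 0")

```text
time: 10.03
position: [0.646, -0.0249, 0.0459]
tool_rot: [3.129, -0.275, 0.0]
ft_force: [0.0, -0.1, 0.1]
grip_width: 0.624
grip_force: 0.0
```

```bash
python3 - <<'E'
from h import *
w=np.load("turtle_open.npy")
q=w[175:280,140:225].reshape(-1,3);q=q[(q[:,2]>.045)&(q[:,2]<.068)]
P=q[:,:2]*1000
# keep those near a stadium outline: fit distance-to-segment ~ 50 (mid wall), robust
from scipy.optimize import least_squares
def res(p):
    c=p[:2];d=np.array([np.cos(p[2]),np.sin(p[2])]);r=P-c;t=np.clip(r@d,-12,12)
    return np.linalg.norm(r-t[:,None]*d,axis=1)-50
for th in(0,.1):
    o=least_squares(res,[470,268,th],loss="soft_l1",f_scale=3);print(np.round(o.x[:2],1),np.degrees(o.x[2]),np.median(abs(res(o.x))))
# head & tail
a=w[175:280,140:225].reshape(-1,3)
h=a[(a[:,2]>.02)&(a[:,0]>.545)&(a[:,1]>.2)&(a[:,1]<.34)];t=a[(a[:,2]>.01)&(a[:,0]<.398)&(a[:,1]>.2)&(a[:,1]<.34)]
print("head",h.mean(0),h[:,0].max(),"tail",t.mean(0) if len(t) else None,np.median(q[:,2]))
E
```

```text
[471.2 270.6] 4.36881291094556 3.428780477323336
[471.2 270.6] 4.368962145136254 3.4287988130792257
head [0.56152404 0.27642201 0.04813562] 0.5802205686125705 tail [0.38975504 0.26453383 0.02035404] 0.0538875583768208
```

>>> move_arm(increments="0 0 20 0 0 0 0;0 0 30 0 0 0 0;0 0 35 0 0 0 0;0 0 35 0 0 0 0;0 0 34 0 0 0 0;-20 -28 0 0 0 -5 0;-20 -28 0 0 0 -5 0;-20 -28 0 0 0 0 0")

```text
time: 10.7
position: [0.5856, -0.1091, 0.2005]
tool_rot: [3.093, -0.549, 0.002]
ft_force: [0.8, -1.3, -1.1]
grip_width: 0.998
grip_force: 0.0
```

>>> move_arm(increments="-20 -28 0 0 0 0 0;-20 -28 0 0 0 0 0;-20 -28 0 0 0 0 0;-20 -28 0 0 0 0 0;-20 -28 0 0 0 0 0;-20 -28 -30 0 0 0 0;0 0 -35 0 0 0 0;0 0 -30 0 0 0 0")

```text
time: 11.37
position: [0.4659, -0.2773, 0.1063]
tool_rot: [3.09, -0.554, 0.001]
ft_force: [1.5, -0.1, -0.6]
grip_width: 1.001
grip_force: 0.0
```

```bash
python3 - <<'E'
from h import *
s=ctrl.get_state();print({k:np.round(s[k],3) for k in("time","position","grip_width","joint_positions")})
M=rot(s["tool_rot"]);print("tool y deg",np.degrees(np.arctan2(M[1,1],M[0,1])))
t=ctrl.get_image("top");w=cloud(t);wr=ctrl.get_image("wrist")
q=w[130:215,250:345].reshape(-1,3);q=q[(q[:,2]>.056)&(q[:,2]<.078)];print("crate fin?",len(q),np.round(q.mean(0),3))
for r in ctrl.find_in("chipped_shell",t)[:2]:print(np.round(r["centre"],3),r["score"])
save("t4.png",np.hstack([cv2.resize(t["frame"][120:225,250:345],(380,420)),wr["frame"][:,70:490]]))
E
```

```text
{'time': np.float64(11.367), 'position': array([ 0.466, -0.277,  0.106]), 'grip_width': np.float64(1.001), 'joint_positions': array([ 0.881,  0.21 , -0.438,  1.849,  0.101,  1.103, -1.519])}
tool y deg -110.34384272924804
crate fin? 510 [ 0.643 -0.028  0.067]
[ 0.628 -0.018  0.031] 0.93
```

View pics/t4.png

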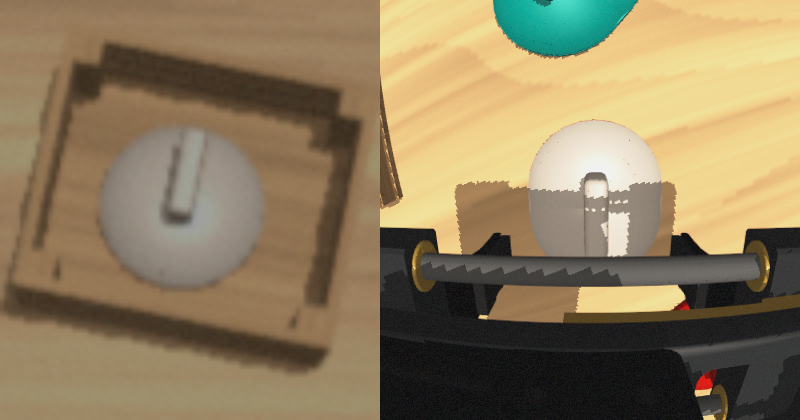

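The chipped shell lies flat and free in the crate. The wrist view shows the white shell's fin centred between the fingers and parallel to the pads. I'll lower and grip it.

>>> move_arm(increments="0 0 -30 0 0 0 0;0 0 -25 0 0 0 0;0 0 -14 0 0 0 0;0 0 -5 0 0 0 0;0 0 0 0 0 0 0;0 0 0 0 0 0 255;0 0 0 0 0 0 255;0 0 0 0 0 0 255", grip_force=35)

```text
time: 12.18
position: [0.4689, -0.2749, 0.035]
tool_rot: [3.092, -0.546, 0.004]
ft_force: [0.3, -0.9, -0.3]
grip_width: 0.851
grip_force: 0.0
```

>>> move_arm(increments="0 0 0 0 0 0 255;0 0 0 0 0 0 255;0 0 0 0 0 0 255;0 0 0 0 0 0 255;0 0 0 0 0 0 255;0 0 0 0 0 0 255;0 0 0 0 0 0 255;0 0 0 0 0 0 255")

```text
time: 12.85
position: [0.4675, -0.2745, 0.0331]
tool_rot: [3.093, -0.546, -0.001]
ft_force: [-1.1, -1.1, -0.2]
grip_width: 0.249
grip_force: 0.6
```

>>> move_arm(increments="0 0 0 0 0 0 255;0 0 0 0 0 0 255;0 0 0 0 0 0 255;0 0 0 0 0 0 255;0 0 0 0 0 0 255;0 0 0 0 0 0 255;0 0 0 0 0 0 255;0 0 0 0 0 0 255")

```text
time: 13.52
position: [0.4676, -0.2743, 0.0332]
tool_rot: [-3.094, 0.546, 0.0]
ft_force: [-0.6, -0.7, -0.6]
grip_width: 0.182
grip_force: 35.0
```

Gripped with 35 N at 16 mm. I'll lift and carry it across high.

>>> move_arm(increments="0 0 8 0 0 0 255;0 0 15 0 0 0 255;0 0 25 0 0 0 255;0 0 35 0 0 0 255;0 0 35 0 0 0 255;0 0 35 0 0 0 255;0 0 25 0 0 0 255;8 15 9 0 0 0 255")

```text
time: 14.18
position: [0.4759, -0.2634, 0.2253]
tool_rot: [3.087, -0.553, 0.009]
ft_force: [0.2, -1.4, -2.0]
grip_width: 0.179
grip_force: 35.0
```

>>> move_arm(increments="11 28 0 0 0 3 255;11 28 0 0 0 3 255;11 28 0 0 0 3 255;11 28 0 0 0 3 255;11 28 0 0 0 3 255;11 28 0 0 0 3 255;11 28 0 0 0 3 255;11 28 0 0 0 3 255")

```text
time: 14.85
position: [0.5636, -0.0334, 0.2205]
tool_rot: [-3.139, -0.114, 0.001]
ft_force: [-0.1, -0.0, -2.7]
grip_width: 0.18
grip_force: 35.0
```

>>> move_arm(increments="-11 29 0 0 0 0 255;-11 29 0 0 0 0 255;-11 29 0 0 0 0 255;-11 29 0 0 0 0 255;-11 29 0 0 0 0 255;-11 29 0 0 0 0 255;-11 29 0 0 0 0 255;-9 29 0 0 0 0 255")

```text
time: 15.52
position: [0.476, 0.1984, 0.2205]
tool_rot: [3.139, 0.11, -0.001]
ft_force: [1.4, 0.6, -2.2]
grip_width: 0.185
grip_force: 35.0
```

```bash
python3 - <<'E'
from h import *
s=ctrl.get_state();print({k:np.round(s[k],4) for k in("time","position","ft_force","grip_width","grip_force")})
M=rot(s["tool_rot"]);print("tool y deg",np.degrees(np.arctan2(M[1,1],M[0,1])),M[:,2])
E
```

```text
{'time': np.float64(15.5167), 'position': array([0.476 , 0.1984, 0.2205]), 'ft_force': array([ 1.3722,  0.6013, -2.2479]), 'grip_width': np.float64(0.1849), 'grip_force': np.float64(34.9983)}
tool y deg -85.98487067328384 [-3.39498528e-04 -6.55718594e-04 -9.99999727e-01]
```

>>> move_arm(increments="-1 30 0 0 0 0 255;-1 25 0 0 0 0 255;-1 15 -10 0 0 0 255;0 2 -20 0 0 0 255;0 0 -20 0 0 0 255;0 0 -10 0 0 0 255;0 0 0 0 0 0 255;0 0 0 0 0 0 255")

```text
time: 16.18
position: [0.4744, 0.2684, 0.1603]
tool_rot: [3.139, 0.108, -0.001]
ft_force: [0.6, 0.3, -3.0]
grip_width: 0.179
grip_force: 35.0
```

```bash
cat > meas.py <<'E'
from h import *
from scipy.optimize import least_squares
s=ctrl.get_state();tcp=np.array(s["position"]);print(s["time"],np.round(tcp,4))
M=rot(s["tool_rot"]);print("tool y",np.degrees(np.arctan2(M[1,1],M[0,1])))
z0=tcp[2]-.033
for n in("scene","top"):
    p=ctrl.get_image(n);w=cloud(p);m=np.zeros(w.shape[:2],bool)
    for r in ctrl.silhouettes("whole_shell",p):
        q=w[r["region"]];c=np.nanmedian(q,0)
        print(n,r["score"],np.round(c,3),len(q))
        if np.linalg.norm(c[:2]-tcp[:2])<.06: m|=r["region"]
    P=w[m];P=P[np.isfinite(P).all(1)]
    P=P[(P[:,2]>z0-.008)&(P[:,2]<z0+.03)&(np.linalg.norm(P[:,:2]-tcp[:2],axis=1)<.085)]
    for k in(0,6,12,18,24): 
        b=P[(P[:,2]>z0+k/1e3-.003)&(P[:,2]<z0+k/1e3+.003)];print(k,len(b),end="; ")
    if len(P): print("x",P[:,0].min(),P[:,0].max(),"y",P[:,1].min(),P[:,1].max(),"zmin",np.percentile(P[:,2],1))
    save(n+"_m.png",p["frame"]);np.save(n+"_P.npy",P)
E
python3 meas.py
python3 - <<'E'
import cv2,numpy as np
a=cv2.imread("pics/scene_m.png")[150:320,320:480];cv2.imwrite("pics/sm.png",cv2.resize(a,None,fx=3.5,fy=3.5,interpolation=3)) 
E
```

```text
16.1833 [0.4744 0.2684 0.1603]
tool y -86.0451689844243
scene 0.97 [0.501 0.276 0.147] 2106
scene 0.87 [ 0.657 -0.302  0.021] 1358
scene 0.59 [ 0.301 -0.326  0.02 ] 947
0 43; 6 168; 12 351; 18 636; 24 632; x 0.42695235388737274 0.5427248363224255 y 0.213973189496362 0.3219016558315556 zmin 0.128885173870605
top 0.67 [ 0.638 -0.315  0.022] 1650
top 0.61 [0.492 0.234 0.148] 279
0 0; 6 15; 12 59; 18 81; 24 107; x 0.43375557774647583 0.5414556074898838 y 0.21514093892445024 0.2852304059078859 zmin 0.13375062066468402
```

View pics/sm.png

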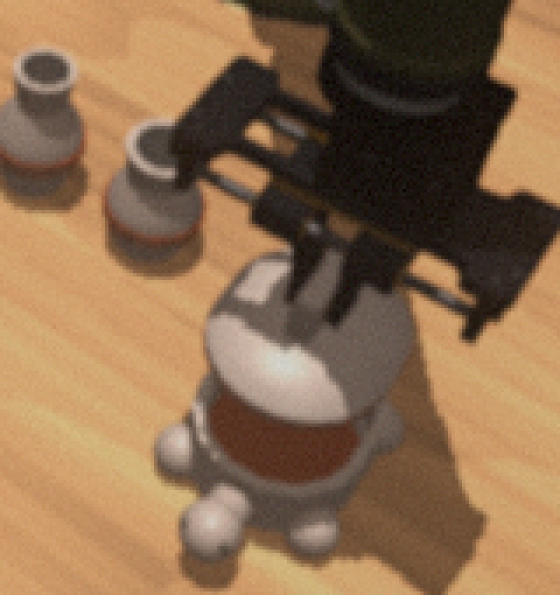

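```bash
python3 - <<'E'
from h import *
from scipy.optimize import least_squares
w=np.load("turtle_open.npy")[175:280,140:225].reshape(-1,3)
def res(p,P,rad):
    d=np.array([np.cos(p[2]),np.sin(p[2])]);r=P-p[:2];t=np.clip(r@d,-12,12)
    return np.linalg.norm(r-t[:,None]*d,axis=1)-rad
for lo in(.048,.052):
    P=w[(w[:,2]>lo)&(w[:,2]<.064)][:,:2]*1000;x=np.array([469,270,.07])
    for i in range(8):
        k=abs(res(x,P,50))<6.5;x=least_squares(res,x,args=(P[k],50)).x
    print(lo,k.sum(),np.round(x[:2],1),np.degrees(x[2]),"angular cover",np.histogram(np.degrees(np.arctan2(*(P[k]-x[:2]).T[::-1])),8,(-180,180))[0])
# shell: lower edge in scene picture, points near bottom
P=np.load("scene_P.npy");z0=.1603-.033
b=P[P[:,2]<z0+.009][:,:2]*1000
g=lambda p:res([p[0],p[1],np.radians(4)],b,53)
o=least_squares(g,[474,268],loss="soft_l1",f_scale=2);print("shell",o.x,np.median(abs(g(o.x))),len(b))
# turtle rim in the scene camera now
p=ctrl.get_image("scene");v=cloud(p)[220:340,360:450].reshape(-1,3)
f=p["frame"][220:340,360:450].reshape(-1,3).astype(int)
k0=(v[:,2]>.050)&(v[:,2]<.062)&(v[:,0]>.47)
P=v[k0][:,:2]*1000;x=np.array([469,270,.07])
for i in range(8):
    k=abs(res(x,P,50))<6.5;x=least_squares(res,x,args=(P[k],50)).x
print("scene rim",k.sum(),x)
print(np.round(ctrl.get_state()["position"],4))
E
```

```text
0.048 550 [468.  270.8] 4.900957778639939 angular cover [75 68 62 68 70 72 69 66]
0.052 448 [468.  271.1] 4.750094714389877 angular cover [61 58 52 55 55 61 52 54]
shell [476.01044565 267.53891058] 0.638620228325756 211
scene rim 320 [4.71729435e+02 2.69603659e+02 2.11126348e-01]
[0.4753 0.2688 0.1613]
```

>>> move_arm(increments="-3 1 0 0 0 1 255;-3 1 0 0 0 0 255;0 0 -15 0 0 0 255;0 0 -12 0 0 0 255;0 0 -6 0 0 0 255;0 0 0 0 0 0 255;0 0 0 0 0 0 255;0 0 0 0 0 0 255")

```text
time: 17.1
position: [0.4689, 0.2709, 0.1276]
tool_rot: [-3.138, -0.136, -0.001]
ft_force: [0.8, 0.2, -3.2]
grip_width: 0.18
grip_force: 35.0
```

```bash
python3 - <<'E'
from h import *
from scipy.optimize import least_squares
def res(p,P,rad,th=np.radians(4.8)):
    d=np.array([np.cos(th),np.sin(th)]);r=P-p[:2];t=np.clip(r@d,-12,12)
    return np.linalg.norm(r-t[:,None]*d,axis=1)-rad
s=ctrl.get_state();tcp=s["position"];print(s["time"],np.round(tcp,4));z0=tcp[2]-.033
M=rot(s["tool_rot"]);print("tool y",np.degrees(np.arctan2(M[1,1],M[0,1])))
for i in range(2):
    p=ctrl.get_image("scene");W=cloud(p)
    for r in ctrl.silhouettes("whole_shell",p):
        q=W[r["region"]]
        if np.linalg.norm(np.nanmedian(q,0)[:2]-tcp[:2])<.06:break
    b=q[(q[:,2]<z0+.009)&(q[:,2]>z0-.006)][:,:2]*1000
    o=least_squares(res,[470,270],args=(b,53),loss="soft_l1",f_scale=2);print("shell",o.x,len(b),"zlow",np.nanpercentile(q[:,2],1),z0)
    v=W[220:340,350:450][~r["region"][220:340,350:450]]
    P=v[(v[:,2]>.050)&(v[:,2]<.060)&(v[:,0]>.45)][:,:2]*1000;x=np.array([469,270.])
    for j in range(8):
        k=abs(res(x,P,50))<6;x=least_squares(res,x,args=(P[k],50)).x
    print("rim",k.sum(),x)
E
```

```text
17.1 [0.4689 0.2709 0.1276]
tool y -85.02881203243494
shell [470.61820463 270.13844521] 235 zlow 0.022121117659469322 0.09457915263889219
rim 322 [471.36080535 271.13831645]
shell [470.70789881 270.24498684] 218 zlow 0.019423738682916292 0.09457915263889219
rim 332 [471.65525534 271.08023456]
```

Both measurements agree that the shell is centred within about 2 mm. I'll lower to about 12 mm above the rim.

>>> move_arm(increments="0 0 -8 0 0 0 255;0 0 -8 0 0 0 255;0 0 -6 0 0 0 255;0 0 -3 0 0 0 255;0 0 -1 0 0 0 255;0 0 0 0 0 0 255;0 0 0 0 0 0 255;0 0 0 0 0 0 255")

```text
time: 17.97
position: [0.4688, 0.2709, 0.1015]
tool_rot: [-3.138, -0.136, -0.001]
ft_force: [0.5, -0.4, -1.6]
grip_width: 0.183
grip_force: 35.0
```

>>> move_arm(increments="0 0 0 0 0 0 255;0 0 0 0 0 0 255;0 0 0 0 0 0 255;0 0 0 0 0 0 255;0 0 0 0 0 0 255;0 0 0 0 0 0 255;0 0 0 0 0 0 255;0 0 0 0 0 0 255")

```text
time: 18.63
position: [0.4686, 0.2707, 0.1012]
tool_rot: [3.139, 0.136, -0.0]
ft_force: [-0.3, 0.1, -2.2]
grip_width: 0.182
grip_force: 35.0
```

```bash
python3 - <<'E'
from h import *
p=ctrl.get_image("scene");save("fin.png",cv2.resize(p["frame"][170:320,320:480],None,fx=3.5,fy=3.5,interpolation=3))
E
```

```text
(no output)
```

View pics/fin.png

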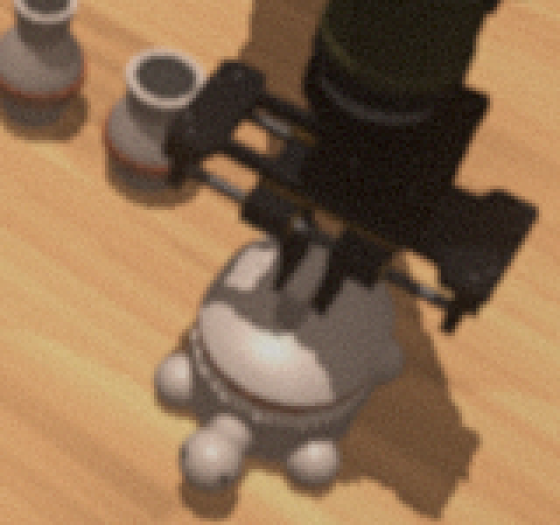

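The shell hovers level and centred, with an even gap above the rim. I'm handing the job in.

```bash
python3 -c "
from bench import ctrl
print(ctrl.close_job())"
```

```text
the job is handed in; nothing more can be done
None
```

The chipped shell lies released in the crate, and the whole shell is held level about 13 mm above the turtle's rim, centred to about 2 mm by my measurements; the job is handed in, but no verdict came back.

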